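# Sweep the litter off the counter into the recycling bin

## Robot

A 6-joint arm with a two-finger parallel gripper is mounted at the origin on the work surface. World frame = base frame: x ahead of the robot, y to its left, z up, the work surface at z = 0. Lengths are in m, angles in rad, forces in N, time in s.
With the tool pointing down it reaches from about 0.275 to 0.775 m from the base axis. Payload 14.6 kg.
Tool frame: the origin (TCP) lies on the centre line of the jaws, within the pads' length; the fingertips stand 11 mm ahead of it and the grasp point (between the pads) lies 8 mm behind it; z points along the fingers, y is the line along which they close (so a half turn about z gives the same grasp; the last joint's range is limited). The gripper opens to 85 mm and grips with 20 to 120 N. Pads are 22 mm wide; open, the fingers measure 114 mm over their backs; the gripper's body (76 mm by 85 mm) begins 54 mm behind the grasp point. The pads swing forward as they close: fully open they stand 13 mm farther back than shut.
Start: joints at [1.099, 0.263, -0.048, 1.259, 0, 1.415], TCP at [0.164, 0.499, 0.242] pointing down, gripper open.
Joint ranges: [-2.65, 2.65], [-0.89, 1.7], [-1.18, 1.37], [-2.13, 2.11], [-1.35, 1.29], [-3.14, 3.14]. Speed limits (rad/s): [1.89, 1.89, 2.57, 2.79, 3.14, 3.14].

## Interface

Orientations are given as a unit quaternion [x, y, z, w].
In Python, from rig import robot gives the robot as it stands. The module is installed in compiled form; this text tells all that it offers.
- The arm moves only by the tool jog_arm, never from a script. Its argument "commands" is one flat list of numbers, 7 for each row, row after row: the turn, a rotation vector about the tool's x, y, z scaled (see below), then the shift along the tool's x, y, z scaled (see below), then the opening, from 0 (shut) to 1 (fully open). In form: [ax, ay, az, tx, ty, tz, gripper, ax, ay, az, tx, ty, tz, gripper, ...]. A call has exactly 5 rows; each row is the pose to reach, as a shift and turn from the pose commanded when the call began, along the tool's axes at that moment, turning the shorter way round; what a row does not reach only later rows make up. The controller multiplies each number of a shift by 50 cm and each number of a turn by 180 degrees. A row lasts 1/8 s, in which the tool goes at most 62.5 mm and 10.7 degrees, less where a joint would pass 70% of its speed; a pose out of reach is approached as far as the arm can. A call with a number of a shift or a turn outside -1 to 1 is refused whole. A call with a gripper value outside its range is refused whole. The fingers move at their own pace and stop on an object; "grip_force" is the grip in N (left out, the last holds). Time passes only in rows, so rows that repeat a pose let the fingers close, or fill a call up. It gives the time, the measured TCP pose, the force, the opening and the grip force at its end, in the units of the state.
- robot.sense(): the state, without advancing time (a new reading comes with each control period).
- robot.grab_frame(name): name is "scene" or "top"; returns (picture, depth): 384x512x3 uint8, red, green, blue; 384x512 float32, m along the optical axis (not along the pixel's ray), 0 where there is no reading.
- robot.calibration(name): a dict with "fx", "fy", "cx", "cy" (pixels), "world_to_cam" (4x4, takes a point from world to camera coordinates). Camera axes: x right, y up, looking along -z (the intrinsics and any distortion apply to the point x, -y, -z); pixel columns grow to the right and rows downward; lengths in m; the calibration is good to about 2 mm. A picture is of the moment at which its call begins. calibration takes no time and is no camera call.
- robot.sign_off(): hands the job in; it is judged then, once.
The state is a dict: "time": time; "joint_pos": joint angles; "dq": joint speeds; "effort": joint torques, N m; "position": TCP position; "ee_rot": TCP orientation; "wrist_force": force on the tool from outside, world axes, zero at the start; "wrist_torque": the same for the moment, N m; "finger_gap": finger opening in m; "grasp_force": force on a finger pad.
Only numpy, scipy, OpenCV 4.12 (cv2) and the standard library are available. Lean on these libraries where they do the work, as an engineer would, in place of code of your own. Each camera call takes 0.05 s, during which the arm holds its last target. There are 200 camera calls.

## Task

Clear the litter off the crowded white counter: with the fingertips, sweep the crushed blue can, the black plastic takeout lid and the gold jar lid across the counter and over its front edge, so that all three drop into the green recycling bin standing below. Slide them, do not pick them up or carry them, and leave everything else on the counter where it is.

Things in the scene. Friction and masses are not known exactly. Their poses are not given: they have to be found in the camera images.
- can_mid (a point): centre of the crushed blue can, trodden flat from end to end into an upright round puck 68 mm across and 36 mm tall, about 15 g, loose on the counter (this point 18 mm above it); light, slides easily
- takeout_lid_mid (a point): centre of the round black plastic takeout lid, 118 mm across and 16 mm tall, about 16 g, lying flat and loose on the counter (this point 8 mm above it)
- jar_lid_mid (a point): centre of the round gold metal jar lid, 70 mm across and 15 mm tall, about 14 g, lying flat and loose on the counter (this point 7.5 mm above it)
- edge (a point): a fixed point on the counter's straight front edge, the edge away from the robot: the edge runs along y through this point, at the height of the counter's flat top; there is no lip. Counter 35 mm thick
- bin: open-topped green recycling bin standing on the floor, fixed; 310 along x, 270 along y, 690 high, walls 5 mm. Origin: centre of its underside, 750 mm below the counter top; y along the counter edge. Its rim is 60 mm below the counter top, its near side under the counter's overhang. Nearly full of flat cardboard, up to 115 mm below the rim. Its place along the edge varies
- rack: wooden slotted bottle rack, fixed at the counter's left side, 126 x 300 x 75 mm, origin at the centre of its underside; x across its two slotted boards, y along the row of slots
- bottle_1: green glass bottle, 74 mm across, 280 mm long, lying along the rack's x in a slot; origin on its axis, 85 mm from its base, x towards its neck. Leave alone
- bottle_2: amber glass bottle, same size and axes as bottle_1, in another slot of the rack. Leave alone
- saucer: grey-green ceramic saucer, 150 mm across, 20 mm high, origin at the centre of its underside. Leave alone
- tongs: stainless steel tongs lying flat across the saucer's rim, about 225 mm long along their x, up to 55 mm wide at the tips, 16 mm thick (up to 26 mm at the tips); origin at the middle of the underside, 20 mm above the counter. Leave alone
- glass_bowl: small clear glass prep bowl, 70 mm across, 45 mm tall, origin at the centre of its underside. Leave alone
- ramekin: blue ceramic ramekin, 72 mm across, 42 mm tall, origin at the centre of its underside. Leave alone
- spice_jar: small terracotta-coloured spice jar with a red cap, 44 mm across, 52 mm tall, origin at the centre of its underside. Leave alone

How it is judged:
By the outcome, as a careful person would: the job done as asked, in the order asked, and still so for the second after the job is handed in, with the robot touching nothing.
It also fails if it takes over 64 s, if anything falls off the work surface, if the arm or the gripper's body presses on something with over 40 N, if the wrist force passes 120 N, or if a joint passes its speed limit or range.

## Working session

There is one attempt and no reset: what is moved stays moved. The work goes in short steps, Python scripts to look and compute and a tool call to move; the robot and the scene stay as the last step left them, time stands still between calls to the robot, and variables do not carry over. Pictures are saved under pics/ and viewed, at most 10 in all, crops included, and the job is handed in when it is done.

Besides the shell and the picture viewer there is one more tool, called after "Emit:" in YAML: its name, and indented under it one key for each argument. jog_arm: Moves the arm, as the interface text tells. Shifts and turns lie within -1 to 1; 1 stands for 50 cm of shift or 180 degrees of turn. Its arguments: {"type":"object","properties":{"commands":{"type":"array"},"grip_force":{"type":"number"}},"required":["commands"]}

```bash
mkdir -p pics; cat > h.py <<'E'
import numpy as np,cv2
from rig import robot
from scipy.spatial.transform import Rotation as R
def world(name,depth):
    c=robot.calibration(name);v,u=np.mgrid[0:384,0:512]
    p=np.stack([(u-c["cx"])/c["fx"]*depth,-(v-c["cy"])/c["fy"]*depth,-depth,np.ones_like(depth)],-1)
    return (p@np.linalg.inv(c["world_to_cam"]).T)[...,:3]
E
python3 - <<'E'
from h import *
print(robot.sense())
for n in("top","scene"):
    im,d=robot.grab_frame(n);np.savez(n+"0.npz",im=im,d=d)
    cv2.imwrite(f"pics/{n}0.png",cv2.resize(im[...,::-1],(800,600)))
    c=robot.calibration(n);print({k:c[k] for k in c})
E
```

```text
{'time': 0.0, 'joint_pos': array([ 1.09868164e+00,  2.63554679e-01, -4.89653500e-02,  1.25938746e+00,
        5.28586430e-06,  1.41548995e+00]), 'dq': array([ 1.33115305e-03,  6.49902180e-04, -6.54161565e-04, -2.06627066e-05,
       -8.34971988e-04, -1.41659015e-03]), 'effort': array([ 1.40899181e-03, -6.37601352e+01,  3.84566867e+01,  1.36320759e-02,
       -3.08709559e-05,  2.72870835e-05]), 'position': array([0.16343895, 0.49862843, 0.2417982 ]), 'ee_rot': array([ 1.57742523e-01,  9.87480120e-01, -5.27649583e-04, -1.73960548e-04]), 'wrist_force': array([ 0.42819782, -0.13765171, -0.0444322 ]), 'wrist_torque': array([0.0181636 , 0.01114613, 0.00038027]), 'grasp_force': 0.0, 'finger_gap': 0.08510514894937161}
{'fx': 356.640429747935, 'fy': 356.640429747935, 'cx': 258.9217488810215, 'cy': 196.2402376988727, 'world_to_cam': array([[-0.01161139, -0.99988181,  0.01007723,  0.04994065],
       [ 0.9904855 , -0.01011907,  0.13724456, -0.52327024],
       [-0.13712637,  0.01157496,  0.99048593, -0.91306899],
       [ 0.        ,  0.        ,  0.        ,  1.        ]])}
{'fx': 390.4599162631633, 'fy': 390.4599162631633, 'cx': 265.96591587212055, 'cy': 191.28060798067278, 'world_to_cam': array([[ 0.74152949,  0.67088008,  0.00734403, -0.43674482],
       [-0.47725981,  0.51976275,  0.70856881,  0.45135384],
       [ 0.47154754, -0.52892968,  0.70560351, -1.54417322],
       [ 0.        ,  0.        ,  0.        ,  1.        ]])}
```

View pics/top0.png

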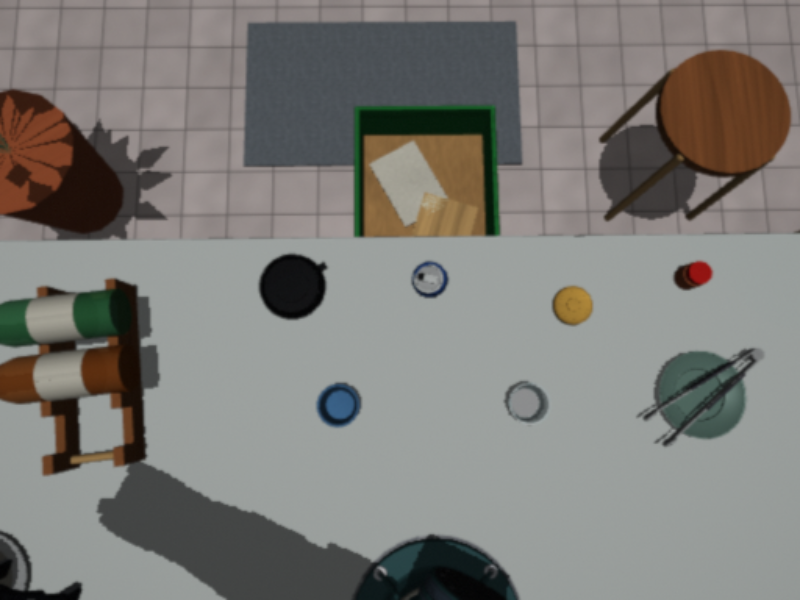

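View pics/scene0.png

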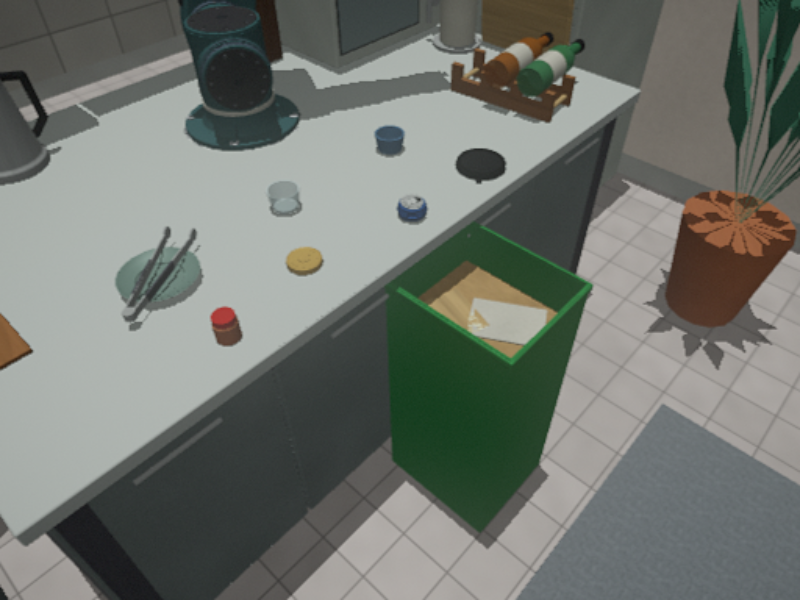

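The top view (800 px scale) shows the can at (430,279), the black lid at (293,286), the gold lid at (573,305) and the front edge at row ~237. The bin spans columns 355–498. Ramekin (339,405), bowl (526,402), saucer (700,394) and spice jar (693,274) must stay put.

```bash
python3 - <<'E'
from h import *
z=np.load("top0.npz");im,d=z["im"],z["d"];W=world("top",d)
hsv=cv2.cvtColor(im,cv2.COLOR_RGB2HSV)
def rep(n,u,v,r,zmin):
    u,v=u/1.5625,v/1.5625;vv,uu=np.mgrid[0:384,0:512]
    m=(np.hypot(uu-u,vv-v)<r)&(W[...,2]>zmin)&(d>0)&(W[...,2]<.3)
    p=W[m];c,rad=cv2.minEnclosingCircle(p[:,:2].astype(np.float32))
    print(n,m.sum(),"min",p.min(0).round(3),"max",p.max(0).round(3),"mid",((p.min(0)+p.max(0))/2).round(3),np.round(c,3),round(rad,3))
rep("can",430,279,24,.012);rep("lid",293,286,32,.007);rep("jar",573,305,22,.007)
rep("ramekin",339,405,24,.012);rep("bowl",526,402,24,.012);rep("spice",693,274,24,.012);rep("saucer",700,394,45,.01)
rep("rack",90,370,65,.012)
for u in(180,270,320):
  col=W[:,u,2];v=np.where(col>-.02)[0];v=v[v>130].min();print("edge",u,v,W[v,u].round(3),W[v+3,u].round(3))
g=(hsv[...,0]>45)&(hsv[...,0]<80)&(hsv[...,1]>150)&(W[...,2]<-.04)&(W[...,2]>-.08)
p=W[g];print("rim",g.sum(),np.percentile(p,[1,99],axis=0).round(3))
E
```

```text
can 414 min [ 0.543 -0.031  0.013] max [0.604 0.032 0.038] mid [0.574 0.001 0.025] [0.575 0.001] 0.032
lid 1248 min [0.513 0.189 0.007] max [0.622 0.302 0.018] mid [0.568 0.245 0.013] [0.567 0.245] 0.057
jar 495 min [ 0.494 -0.283  0.008] max [ 0.561 -0.215  0.019] mid [ 0.527 -0.249  0.013] [ 0.527 -0.249] 0.035
ramekin 312 min [0.325 0.123 0.012] max [0.394 0.193 0.045] mid [0.36  0.158 0.029] [0.36  0.158] 0.036
bowl 283 min [ 0.327 -0.192  0.012] max [ 0.393 -0.124  0.05 ] mid [ 0.36  -0.158  0.031] [ 0.359 -0.158] 0.035
spice 305 min [ 0.554 -0.476  0.014] max [ 0.595 -0.433  0.056] mid [ 0.575 -0.455  0.035] [ 0.576 -0.455] 0.022
saucer 1807 min [ 0.288 -0.556  0.01 ] max [ 0.447 -0.351  0.046] mid [ 0.367 -0.454  0.028] [ 0.373 -0.46 ] 0.116
rack 7060 min [0.261 0.473 0.012] max [0.571 0.674 0.138] mid [0.416 0.573 0.075] [0.415 0.565] 0.162
edge 180 152 [ 0.657  0.265 -0.004] [0.647 0.263 0.001]
edge 270 152 [ 0.655  0.011 -0.003] [ 0.646  0.011 -0.001]
edge 320 151 [ 0.656 -0.13  -0.001] [ 0.647 -0.129  0.001]
rim 921 [[ 0.682 -0.138 -0.079]
 [ 0.938  0.136 -0.057]]
```

Emit:
jog_arm:
  commands: [0, 0, -0.1008, -0.093, -0.074, 0.01, 0.5, 0, 0, -0.1008, -0.186, -0.149, 0.02, 0.5, 0, 0, -0.1008, -0.28, -0.223, 0.03, 0.5, 0, 0, -0.1008, -0.373, -0.298, 0.04, 0.5, 0, 0, -0.1008, -0.4, -0.32, 0.04, 0.5]

```text
time: 0.72
position: [0.3047, 0.2821, 0.2219]
ee_rot: [0.002, 1.0, -0.0, -0.0]
wrist_force: [0.5, 0.6, 0.3]
finger_gap: 0.0427
grasp_force: 0.0
```

Emit:
jog_arm:
  commands: [0, 0, 0, -0.058, -0.09, 0.032, 0.5, 0, 0, 0, -0.116, -0.18, 0.064, 0.5, 0, 0, 0, -0.174, -0.27, 0.096, 0.5, 0, 0, 0, -0.232, -0.36, 0.128, 0.5, 0, 0, 0, -0.29, -0.453, 0.16, 0.5]

```text
time: 1.35
position: [0.4493, 0.0563, 0.1417]
ee_rot: [0.0, 1.0, 0.0, 0.0]
wrist_force: [0.5, 1.5, -1.1]
finger_gap: 0.0428
grasp_force: 0.0
```

Emit:
jog_arm:
  commands: [0, 0, 0, -0.072, -0.113, 0.02, 0.5, 0, 0, 0, -0.072, -0.113, 0.08, 0.5, 0, 0, 0, -0.072, -0.113, 0.14, 0.5, 0, 0, 0, -0.072, -0.113, 0.2, 0.5, 0, 0, 0, -0.072, -0.113, 0.224, 0.5]

```text
time: 1.98
position: [0.4838, 0.0016, 0.0289]
ee_rot: [0.0, 1.0, 0.0, -0.001]
wrist_force: [0.0, -0.5, 0.6]
finger_gap: 0.0425
grasp_force: 0.0
```

Emit:
jog_arm:
  commands: [0, 0, 0, 0, 0, 0.008, 0.5, 0, 0, 0, 0, 0, 0.016, 0.5, 0, 0, 0, 0, 0, 0.022, 0.5, 0, 0, 0, 0, 0, 0.026, 0.5, 0, 0, 0, 0, 0, 0.026, 0.5]

```text
time: 2.6
position: [0.4847, 0.0015, 0.0174]
ee_rot: [0.0, 1.0, -0.0, 0.0]
wrist_force: [-0.4, -0.0, -0.2]
finger_gap: 0.0428
grasp_force: 0.0
```

```bash
python3 - <<'E'
from h import *
print(robot.sense()["wrist_force"],robot.sense()["position"])
im,d=robot.grab_frame("scene")
cv2.imwrite("pics/s1.png",cv2.resize(im[90:190,150:330,::-1],(792,440),interpolation=cv2.INTER_CUBIC))
E
```

```text
[-0.42366629 -0.03171107 -0.18305425] [0.4847444  0.00150389 0.01735715]
```

View pics/s1.png

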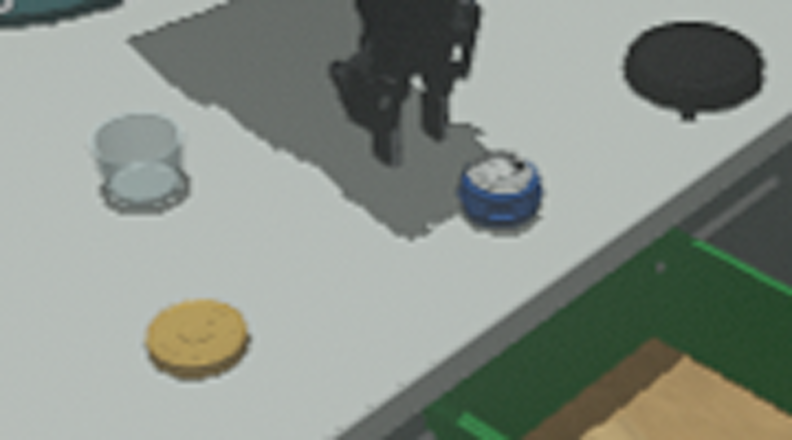

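The fingers (~(385,160) and (435,135)) straddle the can's line at (500,190), with the tips just above the counter. Pushing the can.

Emit:
jog_arm:
  commands: [0, 0, 0, -0.04, 0, 0.006, 0.5, 0, 0, 0, -0.07, 0, 0.006, 0.5, 0, 0, 0, -0.1, 0, 0.006, 0.5, 0, 0, 0, -0.13, 0, 0.006, 0.5, 0, 0, 0, -0.17, 0, 0.006, 0.5]

```text
time: 3.28
position: [0.57, 0.0015, 0.0144]
ee_rot: [0.0, 1.0, 0.0, -0.0]
wrist_force: [-0.4, -0.4, 0.5]
finger_gap: 0.0427
grasp_force: 0.0
```

Emit:
jog_arm:
  commands: [0, 0, 0, -0.04, 0, 0, 0.5, 0, 0, 0, -0.08, 0, 0, 0.5, 0, 0, 0, -0.12, 0, 0, 0.5, 0, 0, 0, -0.16, 0, 0, 0.5, 0, 0, 0, -0.18, 0, 0, 0.5]

```text
time: 3.9
position: [0.6605, 0.0015, 0.0142]
ee_rot: [0.0, 1.0, -0.0, 0.0]
wrist_force: [0.1, 0.5, 0.6]
finger_gap: 0.0426
grasp_force: 0.0
```

```bash
python3 - <<'E'
from h import *
im,d=robot.grab_frame("scene")
cv2.imwrite("pics/s2.png",cv2.resize(im[:,:,::-1],(640,480)))
E
```

```text
(no output)
```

View pics/s2.png

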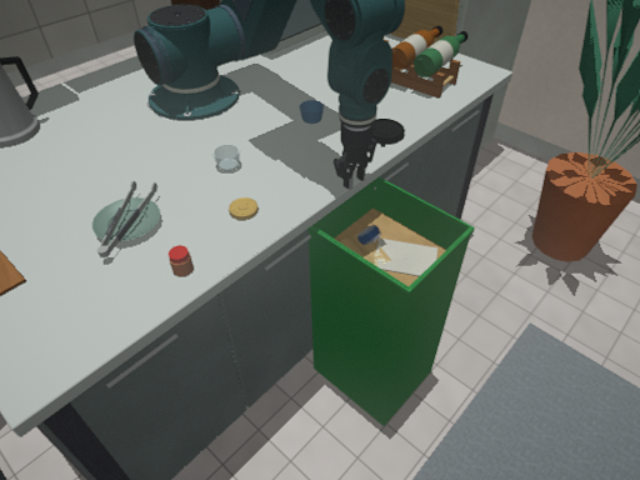

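The can lies in the bin at about (370,235). Next is the takeout lid.

Emit:
jog_arm:
  commands: [0, 0, 0, 0, 0, -0.1, 0.5, 0, 0, 0, 0.06, 0.09, -0.16, 0.5, 0, 0, 0, 0.12, 0.18, -0.172, 0.5, 0, 0, 0, 0.186, 0.28, -0.172, 0.5, 0, 0, 0, 0.186, 0.4, -0.172, 0.5]

```text
time: 4.58
position: [0.564, 0.2023, 0.1009]
ee_rot: [0.0, 1.0, -0.0, -0.0]
wrist_force: [1.6, -0.9, 0.1]
finger_gap: 0.043
grasp_force: 0.0
```

Emit:
jog_arm:
  commands: [0, 0, -0.056, 0, 0.1, 0, 0.5, 0, 0, -0.112, 0, 0.2, 0, 0.5, 0, 0, -0.168, 0, 0.287, 0, 0.5, 0, 0, -0.224, 0, 0.287, 0, 0.5, 0, 0, -0.28, 0, 0.287, 0, 0.5]

```text
time: 5.2
position: [0.566, 0.3454, 0.1]
ee_rot: [-0.429, 0.903, -0.0, -0.0]
wrist_force: [1.1, -0.4, -0.0]
finger_gap: 0.0427
grasp_force: 0.0
```

Emit:
jog_arm:
  commands: [0, 0, -0.056, 0, 0, 0, 0.6, 0, 0, -0.112, 0, 0, 0, 0.6, 0, 0, -0.168, 0, 0, 0, 0.6, 0, 0, -0.22, 0, 0, 0, 0.6, 0, 0, -0.22, 0, 0, 0, 0.6]

```text
time: 5.82
position: [0.5663, 0.3448, 0.1003]
ee_rot: [-0.707, 0.708, 0.0, -0.0]
wrist_force: [0.1, 1.2, -0.1]
finger_gap: 0.0512
grasp_force: 0.0
```

```bash
python3 - <<'E'
from h import *
s=robot.sense();print(s["position"],s["ee_rot"],s["joint_pos"].round(2)); print(R.from_quat(s["ee_rot"]).as_matrix().round(3))
E
```

```text
[0.56630674 0.34476413 0.10029674] [-7.06703135e-01  7.07510172e-01  6.80879093e-05 -1.76696355e-04] [ 0.42  0.56  0.05  1.06  0.   -1.15]
[[-0.001 -1.    -0.   ]
 [-1.     0.001 -0.   ]
 [ 0.     0.    -1.   ]]
```

Emit:
jog_arm:
  commands: [0, 0, 0, 0, 0, 0.08, 0.6, 0, 0, 0, 0, 0, 0.14, 0.6, 0, 0, 0, 0, 0, 0.165, 0.6, 0, 0, 0, 0, 0, 0.175, 0.6, 0, 0, 0, 0.03, 0, 0.175, 0.6]

```text
time: 6.45
position: [0.5671, 0.3302, 0.0134]
ee_rot: [0.707, -0.707, 0.0, -0.001]
wrist_force: [-0.3, -0.6, 0.7]
finger_gap: 0.0513
grasp_force: 0.0
```

Emit:
jog_arm:
  commands: [0, 0, 0, 0.025, 0, 0, 0.6, 0, 0, 0, 0.055, 0, 0, 0.6, 0, 0, 0, 0.095, 0, 0, 0.6, 0, 0, 0, 0.145, 0, 0, 0.6, 0, 0, 0, 0.195, 0, 0, 0.6]

```text
time: 7.08
position: [0.5667, 0.2307, 0.0129]
ee_rot: [-0.707, 0.707, -0.0, 0.0]
wrist_force: [-0.2, -0.6, -0.5]
finger_gap: 0.0511
grasp_force: 0.1
```

Emit:
jog_arm:
  commands: [0, 0, 0, 0.05, 0, 0, 0.6, 0, 0, 0, 0.1, 0, 0, 0.6, 0, 0, 0, 0.15, 0, 0, 0.6, 0, 0, 0, 0.19, 0, 0, 0.6, 0, 0, 0, 0.22, 0, 0, 0.6]

```text
time: 7.7
position: [0.5667, 0.1212, 0.0129]
ee_rot: [-0.707, 0.707, -0.0, 0.0]
wrist_force: [-0.1, 0.5, 0.3]
finger_gap: 0.0511
grasp_force: 0.1
```

Emit:
jog_arm:
  commands: [0, 0, 0, 0.03, 0, 0, 0.6, 0, 0, 0, 0.06, 0, 0, 0.6, 0, 0, 0, 0.08, 0, 0, 0.6, 0, 0, 0, 0.09, 0, 0, 0.6, 0, 0, 0, 0.09, 0, 0, 0.6]

```text
time: 8.32
position: [0.5668, 0.0774, 0.0128]
ee_rot: [-0.707, 0.707, 0.0, 0.0]
wrist_force: [-0.3, 0.4, 0.1]
finger_gap: 0.0513
grasp_force: 0.0
```

```bash
python3 - <<'E'
from h import *
im,d=robot.grab_frame("scene")
print(robot.sense()["position"])
cv2.imwrite("pics/s3.png",cv2.resize(im[60:240,150:390,::-1],(800,600),interpolation=cv2.INTER_CUBIC))
E
```

```text
[0.56673495 0.07764033 0.01278556]
```

View pics/s3.png

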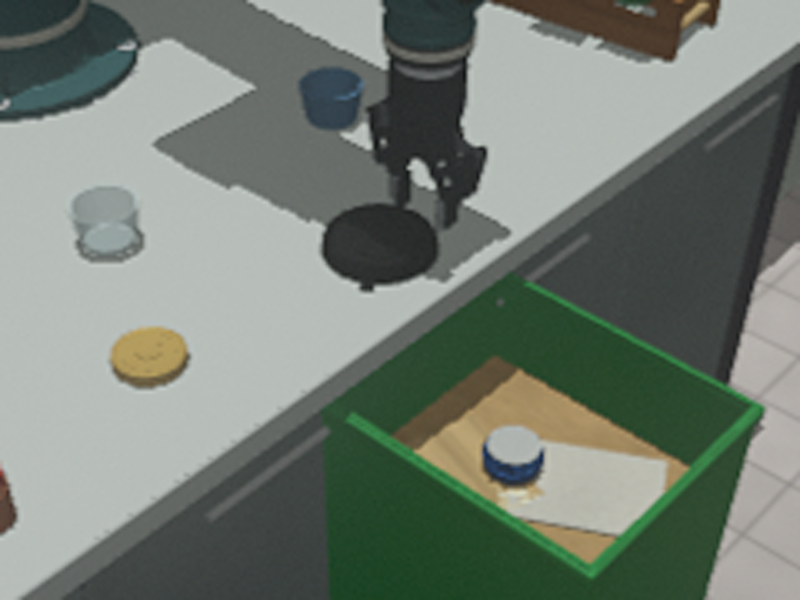

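Black lid is in front of the fingers at crop (380,243), near y≈0. The can sits in the bin at (513,455).

Emit:
jog_arm:
  commands: [0, 0, 0, -0.02, 0, -0.1, 0.6, 0, 0, 0.056, -0.02, 0.06, -0.18, 0.6, 0, 0, 0.112, 0.05, 0.12, -0.18, 0.6, 0, 0, 0.168, 0.134, 0.18, -0.18, 0.6, 0, 0, 0.224, 0.134, 0.22, -0.18, 0.6]

```text
time: 9.0
position: [0.4556, 0.0092, 0.1029]
ee_rot: [-0.417, 0.909, -0.0, 0.0]
wrist_force: [0.0, 0.8, 0.0]
finger_gap: 0.051
grasp_force: 0.0
```

Emit:
jog_arm:
  commands: [0, 0, 0.056, 0, 0, 0, 0.6, 0, 0, 0.112, 0, 0, 0, 0.6, 0, 0, 0.168, 0, 0, 0, 0.6, 0, 0, 0.224, 0, 0, 0, 0.6, 0, 0, 0.276, 0, 0, 0, 0.6]

```text
time: 9.62
position: [0.4567, 0.0109, 0.1028]
ee_rot: [0.003, 1.0, 0.0, 0.0]
wrist_force: [-0.2, 0.8, -1.0]
finger_gap: 0.051
grasp_force: 0.0
```

```bash
python3 - <<'E'
from h import *
im,d=robot.grab_frame("scene");W=world("scene",d)
m=(im.max(2)<75)&(W[...,2]>.004)&(W[...,2]<.024)&(W[...,0]>.48)&(W[...,0]<.655)&(abs(W[...,1])<.12)
n,l,st,_=cv2.connectedComponentsWithStats(m.astype(np.uint8));p=W[l==1+st[1:,4].argmax()]
print(len(p),p.min(0),p.max(0),cv2.minEnclosingCircle(p[:,:2].astype(np.float32)))
s=robot.sense();print(s["position"],s["ee_rot"],s["finger_gap"])
E
```

```text
615 [ 0.50673891 -0.04594739  0.00405643] [0.62221752 0.072351   0.01653386] ((0.5646788477897644, 0.012856843881309032), 0.06030087172985077)
[0.45672406 0.01091438 0.10280674] [6.47667018e-03 9.99979025e-01 3.45108185e-05 1.06791421e-05] 0.05123515301879694
```

Emit:
jog_arm:
  commands: [0, 0, 0, 0, 0, 0.08, 0.6, 0, 0, 0, 0, 0, 0.14, 0.6, 0, 0, 0, 0, 0, 0.17, 0.6, 0, 0, 0, -0.02, 0, 0.18, 0.6, 0, 0, 0, -0.05, 0, 0.18, 0.6]

```text
time: 10.3
position: [0.4828, 0.0106, 0.0131]
ee_rot: [-0.001, 1.0, -0.0, 0.0]
wrist_force: [0.0, -0.1, 0.9]
finger_gap: 0.0512
grasp_force: 0.0
```

Emit:
jog_arm:
  commands: [0, 0, 0, -0.025, 0, 0, 0.6, 0, 0, 0, -0.055, 0, 0, 0.6, 0, 0, 0, -0.095, 0, 0, 0.6, 0, 0, 0, -0.145, 0, 0, 0.6, 0, 0, 0, -0.195, 0, 0, 0.6]

```text
time: 10.92
position: [0.5808, 0.0105, 0.0131]
ee_rot: [-0.0, 1.0, -0.0, 0.0]
wrist_force: [1.1, -0.4, 0.3]
finger_gap: 0.0515
grasp_force: 0.1
```

Emit:
jog_arm:
  commands: [0, 0, 0, -0.05, 0, 0, 0.6, 0, 0, 0, -0.1, 0, 0, 0.6, 0, 0, 0, -0.15, 0, 0, 0.6, 0, 0, 0, -0.19, 0, 0, 0.6, 0, 0, 0, -0.2, 0, 0, 0.6]

```text
time: 11.55
position: [0.6805, 0.0105, 0.0126]
ee_rot: [-0.0, 1.0, -0.0, 0.0]
wrist_force: [-0.6, -1.1, -0.0]
finger_gap: 0.0511
grasp_force: 0.0
```

```bash
python3 - <<'E'
from h import *
im,d=robot.grab_frame("scene")
print(robot.sense()["position"])
cv2.imwrite("pics/s4.png",cv2.resize(im[60:240,150:390,::-1],(800,600),interpolation=cv2.INTER_CUBIC))
E
```

```text
[0.68022606 0.01046916 0.01262652]
```

View pics/s4.png

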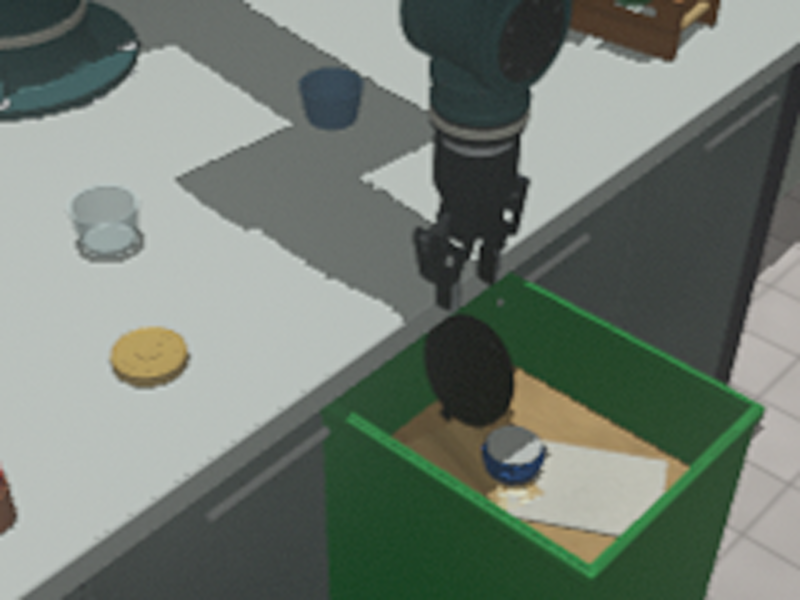

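The black lid is tipping into the bin (crop (468,370)); I'll confirm it has settled later. Next, the jar lid.

Emit:
jog_arm:
  commands: [0, 0, 0, 0, 0, -0.1, 0.5, 0, 0, 0, 0.06, -0.09, -0.17, 0.5, 0, 0, 0, 0.12, -0.19, -0.18, 0.5, 0, 0, 0, 0.2, -0.28, -0.18, 0.5, 0, 0, 0, 0.25, -0.38, -0.18, 0.5]

```text
time: 12.22
position: [0.5519, -0.1802, 0.1032]
ee_rot: [-0.0, 1.0, 0.0, -0.0]
wrist_force: [1.2, -1.5, 0.1]
finger_gap: 0.0428
grasp_force: 0.0
```

Emit:
jog_arm:
  commands: [0, 0, 0.056, 0.02, -0.1, 0, 0.5, 0, 0, 0.112, 0.04, -0.2, 0, 0.5, 0, 0, 0.168, 0.056, -0.312, 0, 0.5, 0, 0, 0.224, 0.056, -0.312, 0, 0.5, 0, 0, 0.28, 0.056, -0.312, 0, 0.5]

```text
time: 12.85
position: [0.5253, -0.3359, 0.1027]
ee_rot: [0.429, 0.903, 0.0, -0.0]
wrist_force: [0.3, -0.7, -0.3]
finger_gap: 0.0426
grasp_force: 0.0
```

Emit:
jog_arm:
  commands: [0, 0, 0.056, 0, 0, 0, 0.5, 0, 0, 0.112, 0, 0, 0, 0.5, 0, 0, 0.168, 0, 0, 0, 0.5, 0, 0, 0.22, 0, 0, 0, 0.5, 0, 0, 0.22, 0, 0, 0, 0.5]

```text
time: 13.48
position: [0.5258, -0.3351, 0.1029]
ee_rot: [0.707, 0.707, -0.0, -0.0]
wrist_force: [-0.3, 0.8, 0.3]
finger_gap: 0.0426
grasp_force: 0.0
```

```bash
python3 - <<'E'
from h import *
im,d=robot.grab_frame("scene");W=world("scene",d)
s=robot.sense();print(s["position"],R.from_quat(s["ee_rot"]).as_matrix().round(3),s["finger_gap"],s["joint_pos"].round(2))
cv2.imwrite("pics/s5.png",cv2.resize(im[60:240,150:390,::-1],(800,600),interpolation=cv2.INTER_CUBIC))
E
```

```text
[ 0.52583762 -0.33519396  0.10289325] [[-0.004  1.    -0.   ]
 [ 1.     0.004  0.   ]
 [ 0.    -0.    -1.   ]] 0.04268321172185128 [-0.7   0.5  -0.06  1.01  0.    0.87]
```

View pics/s5.png

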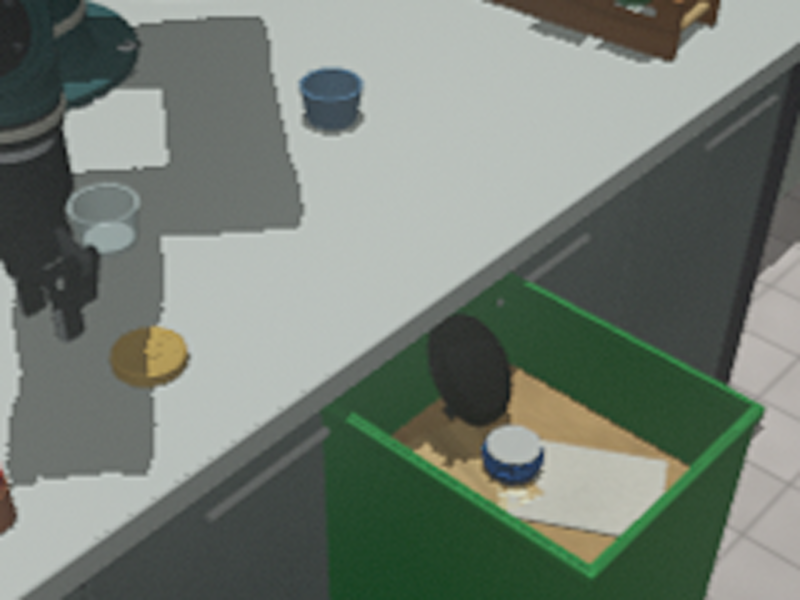

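The black lid leans on edge inside the bin at crop (468,370). I'll push the jar lid to y≈-0.08 so it drops clear of it.

Emit:
jog_arm:
  commands: [0, 0, 0, 0, 0, 0.08, 0.5, 0, 0, 0, 0, 0, 0.14, 0.5, 0, 0, 0, 0, 0, 0.17, 0.5, 0, 0, 0, 0, 0, 0.18, 0.5, 0, 0, 0, 0.04, 0, 0.18, 0.5]

```text
time: 14.15
position: [0.5265, -0.316, 0.0133]
ee_rot: [0.707, 0.707, 0.0, 0.001]
wrist_force: [-0.7, -0.5, 0.1]
finger_gap: 0.0429
grasp_force: 0.0
```

Emit:
jog_arm:
  commands: [0, 0, 0, 0.03, 0, 0, 0.5, 0, 0, 0, 0.055, 0, 0, 0.5, 0, 0, 0, 0.09, 0, 0, 0.5, 0, 0, 0, 0.13, 0, 0, 0.5, 0, 0, 0, 0.18, 0, 0, 0.5]

```text
time: 14.78
position: [0.5261, -0.224, 0.0128]
ee_rot: [0.707, 0.707, 0.0, 0.0]
wrist_force: [0.5, -0.2, 0.3]
finger_gap: 0.0427
grasp_force: 0.1
```

Emit:
jog_arm:
  commands: [0, 0, 0, 0.05, 0, 0, 0.5, 0, 0, 0, 0.1, 0, 0, 0.5, 0, 0, 0, 0.15, 0, 0, 0.5, 0, 0, 0, 0.19, 0, 0, 0.5, 0, 0, 0, 0.214, 0, 0, 0.5]

```text
time: 15.4
position: [0.5261, -0.1171, 0.0128]
ee_rot: [0.707, 0.707, -0.0, -0.0]
wrist_force: [-0.3, 0.3, -0.3]
finger_gap: 0.0423
grasp_force: 0.0
```

Emit:
jog_arm:
  commands: [0, 0, 0, -0.02, 0, -0.1, 0.5, 0, 0, -0.056, -0.02, -0.06, -0.18, 0.5, 0, 0, -0.112, 0.04, -0.12, -0.18, 0.5, 0, 0, -0.168, 0.08, -0.14, -0.18, 0.5, 0, 0, -0.224, 0.08, -0.14, -0.18, 0.5]

```text
time: 16.02
position: [0.4553, -0.0773, 0.103]
ee_rot: [0.417, 0.909, 0.0, 0.0]
wrist_force: [-0.4, -0.5, 0.4]
finger_gap: 0.0426
grasp_force: 0.0
```

Emit:
jog_arm:
  commands: [0, 0, -0.056, 0, 0, 0, 0.5, 0, 0, -0.112, 0, 0, 0, 0.5, 0, 0, -0.168, 0, 0, 0, 0.5, 0, 0, -0.224, 0, 0, 0, 0.5, 0, 0, -0.276, 0, 0, 0, 0.5]

```text
time: 16.65
position: [0.4563, -0.0785, 0.1028]
ee_rot: [-0.003, 1.0, -0.0, 0.0]
wrist_force: [-1.0, 0.5, 1.0]
finger_gap: 0.0428
grasp_force: 0.0
```

```bash
python3 - <<'E'
from h import *
im,d=robot.grab_frame("scene");W=world("scene",d)
hsv=cv2.cvtColor(im,cv2.COLOR_RGB2HSV)
m=(hsv[...,0]>12)&(hsv[...,0]<32)&(hsv[...,1]>100)&(W[...,2]>.004)&(W[...,2]<.024)&(W[...,0]>.4)&(W[...,0]<.655)
n,l,st,_=cv2.connectedComponentsWithStats(m.astype(np.uint8));p=W[l==1+st[1:,4].argmax()]
print("jar",len(p),p.min(0),p.max(0),cv2.minEnclosingCircle(p[:,:2].astype(np.float32)))
m=(im.max(2)<60)&(W[...,2]>-.3)&(W[...,2]<-.04)&(W[...,0]>.64)&(W[...,0]<.8)&(abs(W[...,1])<.12)&(np.ptp(im,axis=2)<15)
n,l,st,_=cv2.connectedComponentsWithStats(m.astype(np.uint8));p=W[l==1+st[1:,4].argmax()]
print("lid",len(p),p.min(0),p.max(0))
s=robot.sense();print(s["position"],s["ee_rot"])
cv2.imwrite("pics/s6.png",cv2.resize(im[60:240,150:390,::-1],(800,600),interpolation=cv2.INTER_CUBIC))
E
```

```text
jar 148 [ 0.49270481 -0.10831004  0.00404409] [ 0.55891116 -0.04459102  0.01787384] ((0.5251466631889343, -0.07749974727630615), 0.03396662324666977)
lid 618 [ 0.64004598 -0.03903825 -0.14779863] [ 0.71891194  0.08338835 -0.05500045]
[ 0.45622252 -0.07843815  0.1027682 ] [-6.51620361e-03  9.99978768e-01 -5.62813651e-05  1.92869398e-05]
```

View pics/s6.png

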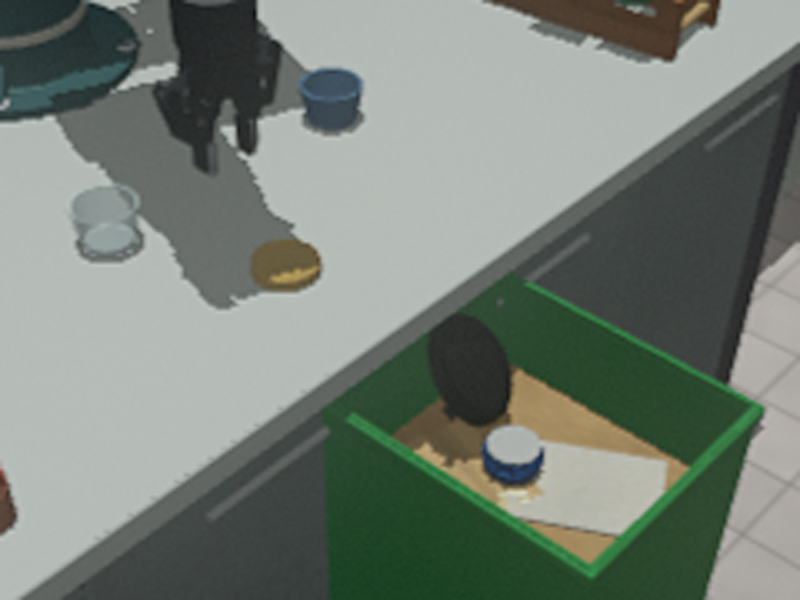

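Jar lid is at (0.525, -0.077) (crop (286,265)); it's lined up with the fingers, so push it over.

Emit:
jog_arm:
  commands: [0, 0, 0, 0, 0, 0.08, 0.5, 0, 0, 0, 0, 0, 0.14, 0.5, 0, 0, 0, 0, 0, 0.17, 0.5, 0, 0, 0, 0, 0, 0.18, 0.5, 0, 0, 0, -0.03, 0, 0.18, 0.5]

```text
time: 17.32
position: [0.4712, -0.0784, 0.013]
ee_rot: [0.001, 1.0, 0.0, -0.0]
wrist_force: [0.5, 0.1, 0.4]
finger_gap: 0.043
grasp_force: 0.0
```

Emit:
jog_arm:
  commands: [0, 0, 0, -0.025, 0, 0, 0.5, 0, 0, 0, -0.055, 0, 0, 0.5, 0, 0, 0, -0.095, 0, 0, 0.5, 0, 0, 0, -0.145, 0, 0, 0.5, 0, 0, 0, -0.2, 0, 0, 0.5]

```text
time: 17.95
position: [0.5729, -0.0784, 0.013]
ee_rot: [0.0, 1.0, -0.0, 0.0]
wrist_force: [-0.8, 0.5, 0.6]
finger_gap: 0.0425
grasp_force: 0.1
```

Emit:
jog_arm:
  commands: [0, 0, 0, -0.055, 0, 0, 0.5, 0, 0, 0, -0.11, 0, 0, 0.5, 0, 0, 0, -0.165, 0, 0, 0.5, 0, 0, 0, -0.2, 0, 0, 0.5, 0, 0, 0, -0.2, 0, 0, 0.5]

```text
time: 18.58
position: [0.6726, -0.0783, 0.0126]
ee_rot: [-0.0, 1.0, -0.0, 0.0]
wrist_force: [-1.3, -0.6, 0.5]
finger_gap: 0.0426
grasp_force: 0.0
```

Emit:
jog_arm:
  commands: [0, 0, 0, 0, 0, -0.1, 0.5, 0, 0, 0, 0.06, 0, -0.18, 0.5, 0, 0, 0, 0.16, 0, -0.26, 0.5, 0, 0, 0, 0.26, 0, -0.3, 0.5, 0, 0, 0, 0.34, 0, -0.3, 0.5]

```text
time: 19.2
position: [0.4996, -0.0784, 0.1644]
ee_rot: [0.0, 1.0, -0.0, 0.001]
wrist_force: [0.3, -0.3, -1.1]
finger_gap: 0.0428
grasp_force: 0.0
```

Emit:
jog_arm:
  commands: [0, 0, 0, 0, 0, 0, 0.5, 0, 0, 0, 0, 0, 0, 0.5, 0, 0, 0, 0, 0, 0, 0.5, 0, 0, 0, 0, 0, 0, 0.5, 0, 0, 0, 0, 0, 0, 0.5]

```text
time: 19.82
position: [0.5014, -0.0785, 0.1625]
ee_rot: [-0.0, 1.0, 0.0, -0.0]
wrist_force: [0.9, -0.2, 0.4]
finger_gap: 0.0427
grasp_force: 0.0
```

```bash
python3 - <<'E'
from h import *
im,d=robot.grab_frame("scene");W=world("scene",d)
m=(im.max(2)<60)&(W[...,2]>-.3)&(W[...,2]<-.03)&(W[...,0]>.62)&(W[...,0]<.85)&(abs(W[...,1])<.12)&(np.ptp(im,axis=2)<15)
n,l,st,_=cv2.connectedComponentsWithStats(m.astype(np.uint8));q=l==1+st[1:,4].argmax();p=W[q]
print("lid",len(p),np.percentile(p,[1,50,99],axis=0).round(3))
c=p.mean(0);print(c,np.linalg.svd(p-c,full_matrices=False)[2][2])
s=robot.sense();print(s["position"],s["time"])
cv2.imwrite("pics/s7.png",cv2.resize(im[60:240,150:390,::-1],(800,600),interpolation=cv2.INTER_CUBIC))
E
```

```text
lid 624 [[ 0.641 -0.032 -0.141]
 [ 0.683  0.018 -0.094]
 [ 0.718  0.081 -0.058]]
[ 0.68171851  0.01978064 -0.09508381] [0.70096094 0.27116129 0.6596403 ]
[ 0.50139543 -0.07846161  0.16258917] 19.875
```

View pics/s7.png

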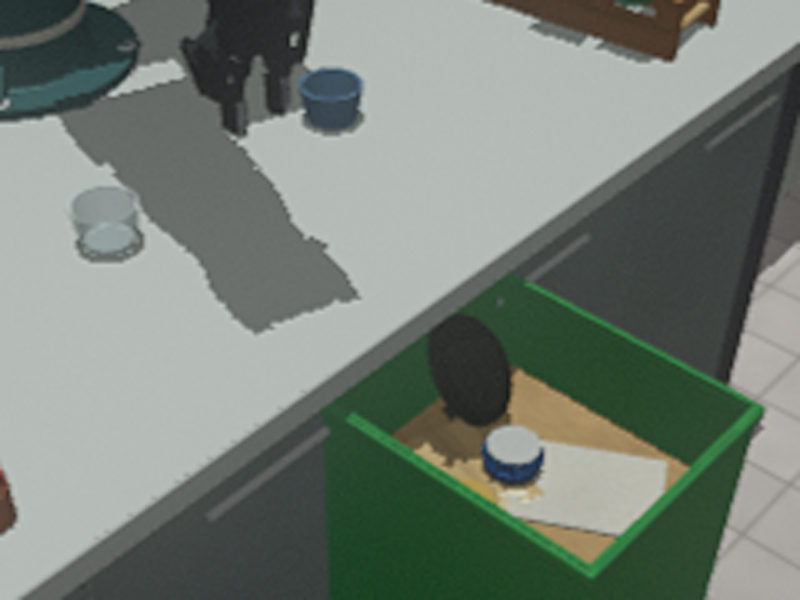

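Only the jar lid still needs confirming: a yellow sliver shows at (480,490) inside the bin. Checking from the top camera.

```bash
python3 - <<'E'
from h import *
im,d=robot.grab_frame("top");W=world("top",d)
z=np.load("top0.npz")
for n,u,v in(("ramekin",339,405),("bowl",526,402),("spice",693,274),("saucer",700,394)):
    u,v=int(u/1.5625),int(v/1.5625);s=np.s_[v-12:v+12,u-12:u+12];print(n,np.abs(im[s].astype(int)-z["im"][s]).mean().round(1))
cv2.imwrite("pics/t8.png",cv2.resize(im[50:200,200:350,::-1],(600,600),interpolation=cv2.INTER_CUBIC))
E
```

```text
ramekin 36.9
bowl 56.4
spice 50.1
saucer 37.2
```

View pics/t8.png

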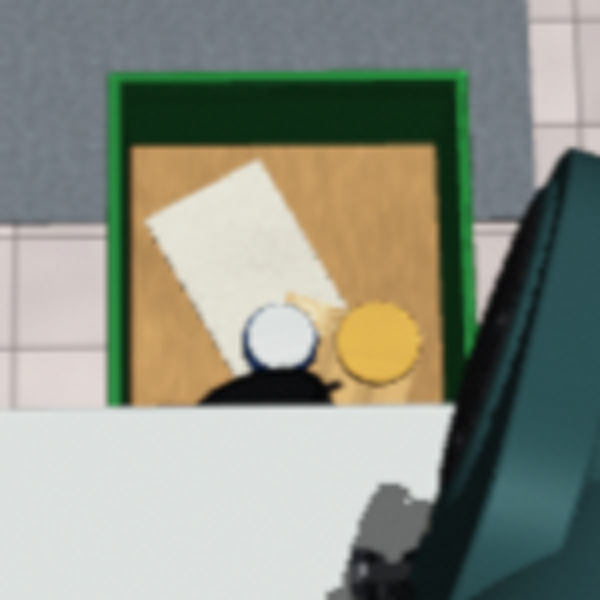

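```bash
python3 - <<'E'
from h import *
im,d=robot.grab_frame("scene");a=np.load("scene0.npz")["im"].astype(int);k=800/512
for n,u,v in(("ramekin",390,140),("bowl",284,198),("spice",226,326),("saucer",158,275),("rack",515,80)):
    u,v=int(u/k),int(v/k);s=np.s_[v-12:v+12,u-12:u+12];print(n,np.abs(im[s]-a[s]).mean().round(1))
robot.sign_off()
E
```

```text
ramekin 11.8
bowl 6.4
spice 3.5
saucer 3.4
rack 3.1
the job is handed in; nothing more can be done
```

I swept the can, then the takeout lid, then the jar lid over the front edge, and all three are in the green bin (the takeout lid leans upright against its near wall); nothing else on the counter appears to have moved, and I handed the job in at about 20 s.

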